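# Unstack the display plinths into their drilling cradles

### The arm

A 6-joint arm with a two-finger parallel gripper is mounted at the origin on the work surface. World frame = base frame: x ahead of the robot, y to its left, z up, the work surface at z = 0. Lengths are in m, angles in rad, forces in N, time in s.
With the tool pointing down it reaches from about 0.3 to 0.775 m from the base axis. Payload 14.6 kg.
Tool frame: the origin (TCP) lies on the centre line of the jaws, within the pads' length; the fingertips stand 14 mm ahead of it and the grasp point (between the pads) lies 5 mm behind it; z points along the fingers, y is the direction in which the jaws open and shut (so a half turn about z gives the same grasp; the last joint's range is limited). The gripper opens to 85 mm and grips with 20 to 120 N. Pads are 22 mm wide; open, the fingers measure 114 mm over their backs; the gripper's body (76 mm by 85 mm) begins 54 mm behind the grasp point. The pads swing forward as they close: fully open they stand 13 mm farther back than shut.
Start: joints at [-1.332, 0.3, 1.521, -0, 1.321, -0.067], TCP at [0.166, -0.524, 0.245] pointing down, gripper open.
Joint ranges: [-3.03, 3.03], [-0.79, 2.21], [0.23, 2.52], [-1.04, 4.18], [0, 3.07], [-2.55, 2.55]. Speed limits (rad/s): [2.22, 2.22, 2.57, 3.14, 3.14, 3.14].

### API

Orientations are given as a unit quaternion [w, x, y, z].
In Python, from bench import bot, cams gives the robot as it stands.
- The arm moves only by the tool carry_out, never from a script. Its argument "commands" is one flat list of numbers, 7 for each row, row after row: the gripper's target within -1 to 1 (fully open at 1, half-way at 0, shut at -1), then the shift along the world's x, y, z in cm, then the turn, a rotation vector about the world's x, y, z in rad. In form: [grip, dx, dy, dz, ax, ay, az, grip, dx, dy, dz, ax, ay, az, ...]. A call has exactly 8 rows; each row is the pose to reach, as a shift and turn from the pose measured when the call began; what a row does not reach only later rows make up. A row lasts 1/8 s, in which the tool goes at most 62.5 mm and 10.7 degrees, less where a joint would pass 70% of its speed; a pose out of reach is approached as far as the arm can. A call with a gripper value outside its range is refused whole. The fingers move at their own pace and stop on an object; "force" is the grip in N (left out, the last holds). Time passes only in rows, so rows that repeat a pose let the fingers close, or fill a call up. It gives the time, the measured TCP pose, the force and the opening at its end, in the units of the state.
- bot.state(): the state, without advancing time (a new reading comes with each control period).
- cams.snapshot(name): name is "scene" or "top" or "wrist"; returns the picture (384x512x3 uint8, blue, green, red); there is no depth.
- cams.camera_model(name): a dict with "fx", "fy", "cx", "cy" (pixels), "rvec" (rotation vector, rad) and "tvec" (3), from world to camera coordinates, as OpenCV has them. Camera axes: x right, y down, z forward; pixel columns grow to the right and rows downward; lengths in m; the calibration is good to about 2 mm. A picture is of the moment at which its call begins: read the wrist's pose just before it. camera_model takes no time and is no camera call; for the wrist camera it gives the pose at the moment of the call.
- bot.finish_job(): hands the job in, once; it reports no verdict.
The state is a dict: "clock": time; "qpos": joint angles; "joint_velocities": joint speeds; "joint_efforts": joint torques, N m; "position": TCP position; "eef_rot": TCP orientation; "force": force on the tool from outside, world axes, zero at the start; "moment": the same for the moment, N m; "width": opening from 0.0 (shut) to 1.0 (fully open).
Only numpy, scipy, OpenCV 4.12 (cv2) and the standard library are available. Lean on these libraries where they do the work, as an engineer would, in place of code of your own. Each camera call takes 0.05 s, during which the arm holds its last target. There are 200 camera calls.

### The job

Four small wooden display plinths for animal mounts stand in a stack on the bench. Working from the top down, set each one right way up and flat on the floor of the plywood drilling cradle whose rim has its own shape, turned so that its sides run along the rim, and let it go. Leave the cork sanding block and the jar where they stand, and let no plinth tip over on the way.

Things in the scene. Friction and masses are not known exactly. Their poses are not given: they have to be found in the camera images.
- oblong_plinth: dark wooden block 110 x 64 x 24 mm (x, y, z), the lowest of the stack, lying on the bench; loose, 0.12 kg. Origin: centre of its underside, z up, x along its length.
- square_plinth: pale wooden block 60 x 60 x 24 mm, lying on the oblong one; loose, 0.065 kg. Origin: centre of its underside, z up, x and y square to its sides.
- round_plinth: dark wooden disc, diameter 50 mm, 24 mm thick, lying on the square one; loose, 0.04 kg. Origin: centre of its underside, z up (its yaw means nothing).
- hex_plinth: pale wooden hexagonal block, 38 mm across flats (44 mm across corners), 24 mm thick, top of the stack (top face 96 mm above the bench); loose, 0.025 kg. Origin: centre of its underside, z up, x square to one pair of flats (the others are 60 degrees on).
- oblong_cradle: pale plywood tray fixed to the bench, 138 x 92 mm outside, 126 x 80 mm inside (x, y); flat floor 4 mm above the bench, rim top 9 mm above the bench. So 8 mm of play all round the oblong plinth. A small black dot marks the middle. Origin: centre of its underside at bench height, z up, x along its length.
- square_cradle: pale plywood tray fixed to the bench, square, 88 mm outside, 76 mm inside; floor 4 mm and rim top 9 mm above the bench; 8 mm of play all round the square plinth; black dot in the middle. Origin: centre of its underside at bench height, z up, x and y square to its sides.
- round_cradle: pale plywood tray fixed to the bench, round, 78 mm outside, 66 mm inside diameter; floor 4 mm and rim top 9 mm above the bench; 8 mm of play all round the round plinth; black dot in the middle. Origin: centre of its underside at bench height, z up.
- hex_cradle: pale plywood tray fixed to the bench, hexagonal, 66 mm outside and 54 mm inside across flats; floor 4 mm and rim top 9 mm above the bench; 8 mm of play all round the hexagonal plinth; black dot in the middle. Origin: centre of its underside at bench height, z up, x square to one pair of flats.
- sanding_block: bystander: cork sanding block with a black rubber sole, 90 x 55 x 34 mm (x, y, z), loose on the bench among the cradles. Origin: centre of its underside.
- jar: bystander: closed glass jar with a steel cap, 60 mm diameter, 65 mm high, loose on the bench among the cradles. Origin: centre of its underside. Everything else on the bench within the cradles' area is lower than this jar; no tall equipment stands there.
There are look-alikes about, which are no part of the job. What is shaped like the square_plinth but blue or pink is not meant.

How it is judged:
On the way, in this order (a step that is already met when the one before it is completed fails the run):
1. the hexagonal plinth lies flat in the hexagonal cradle, lined up and let go (horizontal distance between hex_plinth and hex_cradle below 0.012 m and z of hex_plinth in the frame of hex_cradle below 0.0065 m and angle between hex_plinth's own z axis and vertical below 0.07 rad and linear speed of hex_plinth below 0.02 m/s and angular speed of hex_plinth below 0.2 rad/s and contact force between hex_plinth and the fingers below 0.1 N and (angle between the x axis of hex_plinth and the x axis of hex_cradle, either way round below 0.25 rad or angle between the x axis of hex_plinth and the x axis of hex_cradle, either way round between 0.7972 and 1.2972 rad)), for 0.2 s.
2. the round plinth lies flat in the round cradle, lined up and let go (horizontal distance between round_plinth and round_cradle below 0.012 m and z of round_plinth in the frame of round_cradle below 0.0065 m and angle between round_plinth's own z axis and vertical below 0.07 rad and linear speed of round_plinth below 0.02 m/s and angular speed of round_plinth below 0.2 rad/s and contact force between round_plinth and the fingers below 0.1 N), for 0.2 s.
3. the square plinth lies flat in the square cradle, lined up and let go (horizontal distance between square_plinth and square_cradle below 0.012 m and z of square_plinth in the frame of square_cradle below 0.0065 m and angle between square_plinth's own z axis and vertical below 0.07 rad and linear speed of square_plinth below 0.02 m/s and angular speed of square_plinth below 0.2 rad/s and contact force between square_plinth and the fingers below 0.1 N and (angle between the x axis of square_plinth and the x axis of square_cradle, either way round below 0.25 rad or angle between the x axis of square_plinth and the x axis of square_cradle, either way round above 1.3208 rad)), for 0.2 s.
4. the oblong plinth lies flat in the oblong cradle, lined up and let go (horizontal distance between oblong_plinth and oblong_cradle below 0.012 m and z of oblong_plinth in the frame of oblong_cradle below 0.0065 m and angle between oblong_plinth's own z axis and vertical below 0.07 rad and linear speed of oblong_plinth below 0.02 m/s and angular speed of oblong_plinth below 0.2 rad/s and contact force between oblong_plinth and the fingers below 0.1 N and angle between the x axis of oblong_plinth and the x axis of oblong_cradle, either way round below 0.25 rad), for 0.2 s.
At the end, for the whole second after the job is handed in: Each plinth in the cradle of its shape: centres within 12 mm, underside under 6.5 mm above the bench, tilt under 0.07 rad, sides within 0.25 rad of the rim's (equal turns of square and hexagon all count, round any), released and at rest (all of step 1 and all of step 2 and all of step 3 and all of step 4); the robot touches nothing.
It fails at once if the sanding block is moved by more than 25 mm or tipped (distance of sanding_block from where it was at the start of the episode above 0.025 m or angle between sanding_block's own z axis and vertical above 0.5 rad).
It fails at once if the jar is moved by more than 25 mm or tipped (distance of jar from where it was at the start of the episode above 0.025 m or angle between jar's own z axis and vertical above 0.5 rad).
It fails at once if a plinth tips over (angle between any of hex_plinth, round_plinth, square_plinth, oblong_plinth's own z axis and vertical above 1 rad).
It also fails if it takes over 128 s, if anything falls off the work surface, if the arm or the gripper's body presses on something with over 40 N, if the wrist force passes 120 N, or if a joint passes its speed limit or range.

## Working session

There is one attempt and no reset: what is moved stays moved. The work goes in short steps, Python scripts to look and compute and a tool call to move; the robot and the scene stay as the last step left them, time stands still between calls to the robot, and variables do not carry over. Pictures are saved under pics/ and viewed, about 12 in all and at most 16, crops included, and the job is handed in when it is done.

Besides the shell and the picture viewer there is one more tool, called as a command line: name --argument value ..., lists and objects as JSON in quotes. carry_out: Moves the arm, as the interface text tells. Its arguments: {"type":"object","properties":{"commands":{"type":"array","items":{"type":"number"}},"force":{"type":"number"}},"required":["commands"]}

```bash
ls; mkdir -p pics
python3 - <<'E'
from bench import bot,cams
import cv2,numpy as np
print(bot.state())
for n in("scene","top"):
    im=cams.snapshot(n);cv2.imwrite(f"pics/{n}0.png",im);m=cams.camera_model(n)
    R=cv2.Rodrigues(np.array(m["rvec"]))[0];print(n,m,"pos",-R.T@np.array(m["tvec"]).ravel())
E
```

```text
pics
{'clock': 0.0, 'qpos': array([-1.33160674e+00,  3.00469053e-01,  1.52161061e+00, -1.41605523e-05,
        1.32069930e+00, -6.66191202e-02]), 'joint_velocities': array([ 3.29085466e-04,  1.78498493e-03,  1.13794498e-03,  2.56792489e-05,
       -1.08485382e-03,  1.17295183e-04]), 'joint_efforts': array([-5.04210384e-04, -5.43495691e+01, -3.61797988e+01, -3.61804189e-05,
        3.90901099e-03,  1.17980921e-06]), 'position': array([ 0.16551536, -0.52426467,  0.24470994]), 'eef_rot': array([-5.90354882e-04,  9.88332445e-01,  1.52310950e-01, -5.79502725e-05]), 'force': array([ 0.01357152, -0.32421158, -0.14966367]), 'moment': array([ 0.01637765, -0.00261833, -0.03343563]), 'width': 0.9984442611639472}
scene {'fx': 494.710450941789, 'fy': 494.710450941789, 'cx': 247.38144284559877, 'cy': 195.33658177314706, 'rvec': array([ 1.92951792,  1.1898068 , -0.59401722]), 'tvec': array([-0.15508817, -0.21338342,  1.63105476])} pos [ 1.35408294 -0.52255802  0.78950427]
top {'fx': 423.0554971609221, 'fy': 423.0554971609221, 'cx': 254.6172694918122, 'cy': 185.3759659055359, 'rvec': array([ 2.15444407, -2.1523741 ,  0.19749438]), 'tvec': array([-0.07650639,  0.47804373,  1.22673599])} pos [ 0.28274779 -0.04090696  1.2874939 ]
```

View pics/top0.png

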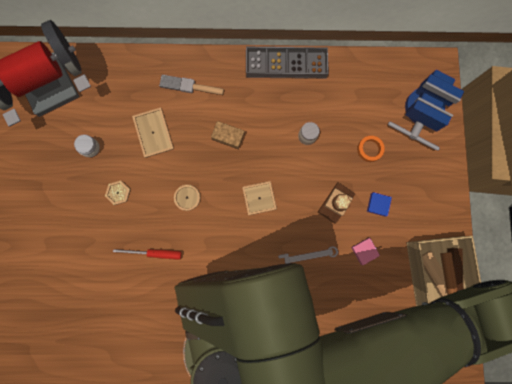

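View pics/scene0.png

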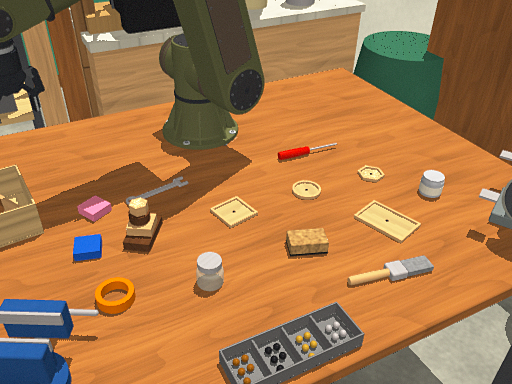

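Top view: stack at about (337,202). Cradles: hex (118,192), round (187,198), square (259,198), oblong (153,132). The cork block is at (229,134), with jars at (310,132) and (87,146). The scene view agrees: stack at (140,225), square cradle (234,211), round (306,189), hex (371,173), oblong (387,220).

```bash
cat > h.py <<'E'
from bench import bot,cams
import cv2,numpy as np
def cam(n):
    m=cams.camera_model(n);R=cv2.Rodrigues(np.array(m["rvec"],float))[0];t=np.array(m["tvec"],float).ravel()
    K=np.array([[m["fx"],0,m["cx"]],[0,m["fy"],m["cy"]],[0,0,1.]]);return K,R,t
def rays(c,px):
    K,R,t=c;px=np.atleast_2d(px).astype(float)
    return -R.T@t,(R.T@np.linalg.inv(K)@np.c_[px,np.ones(len(px))].T).T
def onplane(c,px,z):
    o,d=rays(c,px);return o+d*((z-o[2])/d[:,2])[:,None]
def tri(c1,p1,c2,p2):
    P=[c[0]@np.c_[c[1],c[2]] for c in(c1,c2)]
    X=cv2.triangulatePoints(P[0],P[1],np.array(p1,float).reshape(2,1),np.array(p2,float).reshape(2,1)).ravel();return X[:3]/X[3]
def proj(c,X):
    p=c[0]@(c[1]@np.array(X,float)+c[2]);return p[:2]/p[2]
def dark(im,p,r=7,thr=70):
    # centroid of dark dot near p
    x,y=map(int,np.round(p));g=cv2.cvtColor(im,cv2.COLOR_BGR2GRAY)[y-r:y+r+1,x-r:x+r+1].astype(float)
    w=np.clip(np.median(g)-30-g,0,None);yy,xx=np.mgrid[y-r:y+r+1,x-r:x+r+1]
    return np.array([(w*xx).sum(),(w*yy).sum()])/max(w.sum(),1e-9)
E
python3 - <<'E'
from h import *
t,s=cv2.imread("pics/top0.png"),cv2.imread("pics/scene0.png");ct,cs=cam("top"),cam("scene")
for n,a,b in[("hex",(118,192),(371,173)),("round",(187,198),(306,189)),("sq",(259,198),(234,211)),("obl",(153,132),(387,220))]:
    p,q=dark(t,a,4),dark(s,b,4);print(n,p,q,"plane",onplane(ct,p,.004).round(4),onplane(cs,q,.004).round(4),"tri",tri(ct,p,cs,q).round(4))
print("stack",tri(ct,(342,203),cs,(138,204)),onplane(ct,(337,202),.03))
for n,a,z in[("cork",(229,134),.034),("jar",(310,130),.065),("jar2",(87,145),.065)]:print(n,onplane(ct,a,z))
hsv=cv2.cvtColor(t,cv2.COLOR_BGR2HSV);print([hsv[y,x] for x,y in((165,140),(265,205),(190,190),(118,186),(200,160),(330,205),(342,203))])
v=np.hstack([cv2.resize(t[100:230,95:285],None,fx=3,fy=3,interpolation=2),cv2.resize(t[170:235,310:370][:65],(200,390*200//200//1),interpolation=2)])
cv2.imwrite("pics/a.png",v)
E
```

```text
hex [117.40277778 192.46527778] [371.36100629 171.78490566] plane [[0.4604 0.3398 0.004 ]] [[0.4519 0.3471 0.004 ]] tri [0.4599 0.3385 0.0111]
round [186.51744186 197.12209302] [306.00753296 189.30508475] plane [[0.4466 0.1305 0.004 ]] [[0.4425 0.1297 0.004 ]] tri [0.4456 0.1288 0.0064]
sq [259.1        197.74285714] [233.44083969 211.08587786] plane [[ 0.4452 -0.0907  0.004 ]] [[ 0.4421 -0.0912  0.004 ]] tri [ 0.4446 -0.0915  0.0059]
obl [152.46774194 132.2016129 ] [386.54848485 220.19393939] plane [[0.6499 0.2408 0.004 ]] [[0.6475 0.2402 0.004 ]] tri [0.6489 0.2396 0.0055]
stack [ 0.41937518 -0.32597332  0.08998501] [[ 0.42957551 -0.32410373  0.03      ]]
cork [[0.63727869 0.00187956 0.034     ]]
jar [[ 0.64250914 -0.24162157  0.065     ]]
jar2 [[0.59239219 0.41702249 0.065     ]]
[array([ 17, 107, 186], dtype=uint8), array([ 17, 107, 184], dtype=uint8), array([ 17, 108, 189], dtype=uint8), array([ 23,  87, 207], dtype=uint8), array([ 12, 156, 134], dtype=uint8), array([ 15, 116, 197], dtype=uint8), array([ 22,  77, 215], dtype=uint8)]
```

View pics/a.png

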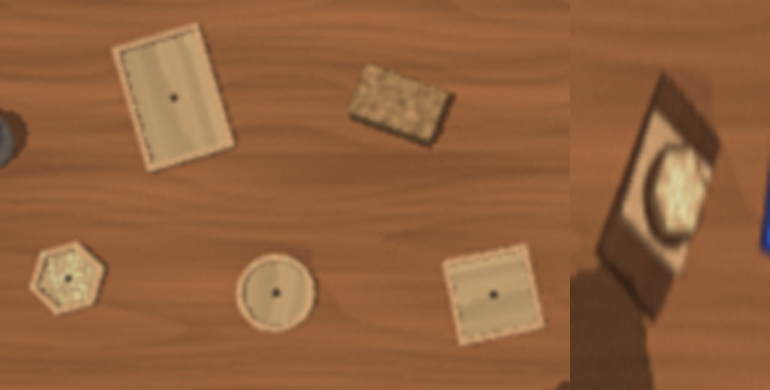

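Close-up shows all four cradles with clear dots and rims, and the stack at right: hex off-centre on the round, square and oblong plinths. Next I'll get the cradle yaws and move over the stack.

Run:
```python
from h import *
t=cv2.imread("pics/top0.png");ct=cam("top");hsv=cv2.cvtColor(t,cv2.COLOR_BGR2HSV)
m=((hsv[...,1]<140)&(hsv[...,2]>150)).astype(np.uint8)
n,l,st,_=cv2.connectedComponentsWithStats(m)
for nm,(x,y) in dict(hex=(118,186),sq=(265,205),obl=(165,140),rnd=(190,190)).items():
    c=max(cv2.findContours((l==l[y,x]).astype(np.uint8),0,cv2.CHAIN_APPROX_NONE)[0],key=len)[:,0]
    w=onplane(ct,c,.009)[:,:2].astype(np.float32);h=cv2.convexHull(w)
    (cx,cy),s,a=cv2.minAreaRect(h);ap=cv2.approxPolyDP(h,.008,True)[:,0]
    e=np.roll(ap,-1,0)-ap
    print(nm,cx,cy,s,a,"edges deg",np.degrees(np.arctan2(e[:,1],e[:,0])).round(1),np.linalg.norm(e,axis=1).round(3))
K,R,tt=cam("wrist");print(K,-R.T@tt,R)
```

```text
hex 0.4605197608470917 0.34026920795440674 (0.07451874017715454, 0.06489942967891693) 46.06855010986328 edges deg [ 106.   160.4 -133.9  -75.5  -10.3   45.8] [0.034 0.039 0.039 0.037 0.04  0.035]
sq 0.4452488124370575 -0.09036484360694885 (0.09112288057804108, 0.09105288237333298) 12.345093727111816 edges deg [ 102.4 -165.9  -75.4   12. ] [0.088 0.088 0.085 0.085]
obl 0.6505318284034729 0.24148327112197876 (0.13995960354804993, 0.09375640749931335) 18.087942123413086 edges deg [ 109.3 -161.7  -73.1   17.4] [0.091 0.134 0.089 0.138]
rnd 0.4458090662956238 0.1305827498435974 (0.08038800954818726, 0.07657280564308167) 45.5573844909668 edges deg [ 113.9  155.1 -148.8  -96.3  -57.4   -9.1   37.3   76. ] [0.023 0.034 0.043 0.027 0.028 0.034 0.031 0.025]
[[346.1537849    0.         257.47177012]
 [  0.         346.1537849  196.67628223]
 [  0.           0.           1.        ]] [ 0.22895014 -0.50296828  0.37325511] [[ 0.30075918 -0.95369927 -0.00127457]
 [-0.91974514 -0.2904043   0.26407237]
 [-0.25221577 -0.07824991 -0.96450203]]
```

carry_out --commands '[1,10,6,5,0,0,0,1,15,10,8,0,0,0,1,20,14,8,0,0,0,1,22,17,8,0,0,0,1,22,19.5,8,0,0,0,1,22,19.5,8,0,0,0,1,22,19.5,8,0,0,0,1,22,19.5,8,0,0,0]'

```text
clock: 1.1
position: [0.3849, -0.3301, 0.3244]
eef_rot: [-0.001, 0.988, 0.152, -0.0]
force: [0.7, -0.3, -1.0]
width: 0.996
```

Run:
```python
from h import *
s=bot.state();print(s["position"],s["eef_rot"]);K,R,tt=cam("wrist");print(-R.T@tt,K[0,0])
cv2.imwrite("pics/w1.png",cams.snapshot("wrist"));np.savez("w1.npz",K=K,R=R,t=tt);print(proj((K,R,tt),(.42,-.326,.096)))
```

```text
[ 0.38490379 -0.33014189  0.32437884] [-8.00487162e-04  9.88448241e-01  1.51556374e-01 -3.14536058e-04]
[ 0.44843895 -0.308969    0.45286014] 346.15378490106616
[265.70167764 134.55876785]
```

View pics/w1.png

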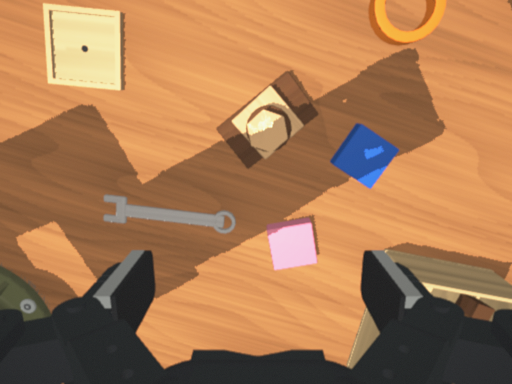

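The wrist view shows the stack at (267,125), with the hex top near (266,130). Blue (364,155) and pink (292,245) decoys stand close by. Now a closer second view.

carry_out --commands '[1,3.5,0.5,-4,0,0,0,1,3.5,0.5,-7.5,0,0,0,1,3.5,0.5,-7.5,0,0,0,1,3.5,0.5,-7.5,0,0,0,1,3.5,0.5,-7.5,0,0,0,1,3.5,0.5,-7.5,0,0,0,1,3.5,0.5,-7.5,0,0,0,1,3.5,0.5,-7.5,0,0,0]'

```text
clock: 2.15
position: [0.4199, -0.3252, 0.2496]
eef_rot: [-0.001, 0.988, 0.151, -0.0]
force: [-0.3, 0.7, 0.0]
width: 0.996
```

Run:
```python
from h import *
K,R,tt=cam("wrist");im=cams.snapshot("wrist")
cv2.imwrite("pics/w2.png",im);np.savez("w2.npz",K=K,R=R,t=tt);p=proj((K,R,tt),(.42,-.326,.096)).astype(int);print(p,bot.state()["position"])
a,b=p[0]-75,p[1]-75
print(a,b)
c=cv2.resize(im[b:b+150,a:a+200],None,fx=4,fy=4,interpolation=cv2.INTER_CUBIC);cv2.imwrite("pics/w2c.png",c)
```

```text
[260 184] [ 0.4199134 -0.3251385  0.2495232]
185 109
```

View pics/w2c.png

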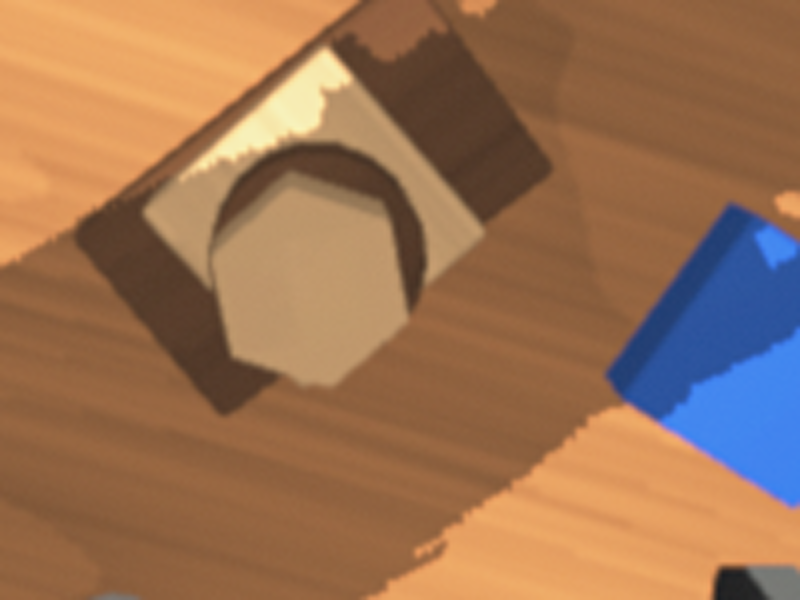

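Crop of the second view: hex top corners at (292,185), (388,215), (410,318), (330,388), (232,357), (213,252). Visible square corners at (330,45), (485,233), (142,212), and oblong corners at (222,413), (552,168), (77,235).

Run:
```python
from h import *
L=lambda f:(lambda d:(d["K"],d["R"],d["t"]))(np.load(f))
c1,c2=L("w1.npz"),L("w2.npz");g1=cv2.imread("pics/w1.png",0);g2=cv2.imread("pics/w2.png",0)
f=lambda l:np.array(l,float)/4-.375+[185,109]
def sub(g,p,w=3):return cv2.cornerSubPix(g,p.astype(np.float32).reshape(-1,1,2),(w,w),(-1,-1),(3,30,.01))[:,0]
def ang(P):
    e=np.diff(P,axis=0);return np.degrees(np.arctan2(e[:,1],e[:,0])).round(1),np.linalg.norm(e,axis=1).round(4)
h=f([(292,185),(388,215),(410,318),(330,388),(232,357),(213,252)]);h2=sub(g2,h);print("shift",(h2-h).round(1).tolist())
W=onplane(c2,h2,.096)[:,:2];print("hex",W.mean(0),(W[:3]+W[3:])/2,ang(np.r_[W,W[:1]]))
q=sub(g1,np.array([proj(c1,(*w,.096)) for w in W]))
T=np.array([tri(c1,a,c2,b) for a,b in zip(q,h2)]);print("hex tri",T.round(4))
s=f([(485,233),(330,45),(142,212)]);W=onplane(c2,s,.048)[:,:2];print("sq centre",(W[0]+W[2])/2,ang(W))
o=f([(77,235),(222,413),(552,168)]);W=onplane(c2,o,.024)[:,:2];print("obl centre",(W[0]+W[2])/2,ang(W))
r=f([(220,230),(260,168),(310,143),(360,155),(400,190),(422,240),(426,270)]);W=onplane(c2,r,.072)[:,:2]
A=np.c_[2*W,np.ones(len(W))];x=np.linalg.lstsq(A,(W**2).sum(1),rcond=None)[0];print("round",x[:2],np.sqrt(x[2]+x[0]**2+x[1]**2))
```

```text
shift [[0.0, 0.0], [0.9, 2.6], [-0.4, -0.7], [0.4, -0.3], [-0.2, -0.3], [0.0, 0.0]]
hex [ 0.42406367 -0.32645994] [[ 0.42407861 -0.32665603]
 [ 0.42323145 -0.32654069]
 [ 0.42488094 -0.32618311]] (array([ -94.8, -151.1,  152.1,   89.6,   26.5,  -32.2]), array([0.0222, 0.0194, 0.0224, 0.0223, 0.0226, 0.0215]))
hex tri [[ 0.4434 -0.3162  0.096 ]
 [ 0.4438 -0.3351  0.1134]
 [ 0.4238 -0.3484  0.092 ]
 [ 0.4048 -0.3371  0.096 ]
 [ 0.4052 -0.3147  0.0968]
 [ 0.4249 -0.3044  0.095 ]]
sq centre [ 0.42948187 -0.32599402] (array([ 57.8, 148.6]), array([0.0582, 0.0597]))
obl centre [ 0.43064723 -0.32573027] (array([-125.2,  -34.9]), array([0.0609, 0.1077]))
round [ 0.42765984 -0.32782607] 0.023295267770677707
```

Hex: centre (0.424,-0.326), top height 0.096 by triangulation (matches), flat normals at about -1°/59°/119°. The tool's y axis is at 107.5°, so I'll turn it +0.2 rad and grasp.

carry_out --commands '[1,0.4,-0.1,-3,0,0,0.18,1,0.4,-0.1,-6,0,0,0.2,1,0.4,-0.1,-11,0,0,0.2,1,0.4,-0.1,-15.7,0,0,0.2,1,0.4,-0.1,-15.7,0,0,0.2,-1,0.4,-0.1,-15.7,0,0,0.2,-1,0.4,-0.1,-15.7,0,0,0.2,-1,0.4,-0.1,-15.7,0,0,0.2]' --force 25

```text
clock: 3.2
position: [0.4244, -0.3266, 0.0942]
eef_rot: [0.0, 0.968, 0.249, 0.0]
force: [-1.1, 1.8, 6.3]
width: 0.443
```

carry_out --commands '[-1,0,0,0,0,0,0,-1,0,0,0,0,0,0,-1,0,0,0,0,0,0,-1,0,0,0,0,0,0,-1,0,0,3,0,0,0,-1,0,0,7,0,0,0,-1,0,0,10,0,0,0,-1,0,0,10,0,0,0]'

```text
clock: 4.2
position: [0.425, -0.3271, 0.1962]
eef_rot: [0.002, 0.968, 0.249, 0.002]
force: [1.0, 0.9, -0.5]
width: 0.436
```

Run:
```python
from h import *
K,R,tt=cam("wrist");im=cams.snapshot("wrist")
cv2.imwrite("pics/w3.png",im);np.savez("w3.npz",K=K,R=R,t=tt);s=bot.state();print(s["position"],s["eef_rot"],s["width"],s["force"])
cv2.imwrite("pics/w3c.png",cv2.resize(im[84:384,56:456],None,fx=2,fy=2,interpolation=cv2.INTER_CUBIC))
```

```text
[ 0.42453033 -0.32666271  0.19451639] [8.15738741e-04 9.68393539e-01 2.49424863e-01 7.24737907e-04] 0.4370558907425593 [-0.06670478 -0.45193315 -1.40273681]
```

View pics/w3c.png

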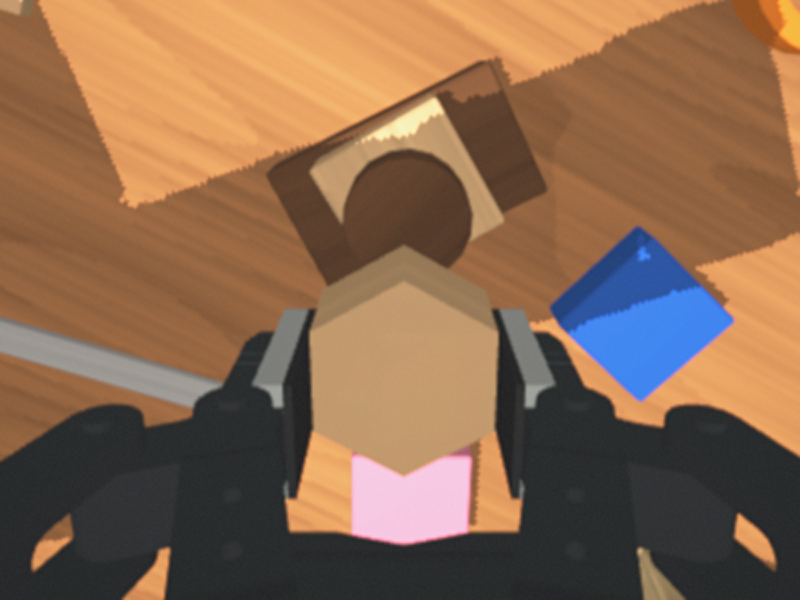

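The hex is held squarely, with flats on both pads at about (405,375). It leaves the round disc centred near (408,215) in the crop. Carrying it to the hex cradle with a +0.285 rad turn.

carry_out --commands '[-1,0,5,1,0,0,0,-1,0.5,11,1,0,0,0,-1,1,17,1,0,0,0.1,-1,1.5,23,1,0,0,0.1,-1,2,29,1,0,0,0.2,-1,2.5,35,1,0,0,0.2,-1,3,41,1,0,0,0.285,-1,3.5,46,1,0,0,0.285]'

```text
clock: 5.25
position: [0.4589, 0.1355, 0.2033]
eef_rot: [0.001, 0.923, 0.385, -0.0]
force: [0.2, -0.7, -0.9]
width: 0.438
```

Run:
```python
from h import *
s=bot.state();q=s["eef_rot"];print(s["position"],"yawx",np.degrees(2*np.arctan2(q[2],q[1])),q,"go",np.array([.460,.3395,.1])-s["position"])
```

```text
[0.45890564 0.13545479 0.20332754] yawx 45.33514645909594 [ 5.58620913e-04  9.22756203e-01  3.85383806e-01 -1.76921482e-05] go [ 0.00109436  0.20404521 -0.10332754]
```

carry_out --commands '[-1,0,6,0,0,0,0,-1,0,12,0,0,0,0,-1,0.1,17,-1,0,0,0,-1,0.1,20.4,-4,0,0,0,-1,0.1,20.4,-9,0,0,0,-1,0.1,20.4,-12,0,0,0,-1,0.1,20.4,-12,0,0,0,-1,0.1,20.4,-12,0,0,0]'

```text
clock: 6.25
position: [0.4603, 0.3396, 0.0841]
eef_rot: [0.0, 0.923, 0.385, 0.0]
force: [-0.0, 0.2, 0.8]
width: 0.441
```

Run:
```python
from h import *
K,R,tt=cam("wrist");im=cams.snapshot("wrist");s=bot.state();print(s["position"])
cv2.imwrite("pics/w4.png",im);np.savez("w4.npz",K=K,R=R,t=tt)
print("proj cradle",proj((K,R,tt),(.46,.3395,.004)))
cv2.imwrite("pics/w4c.png",cv2.resize(im[84:384,56:456],None,fx=2,fy=2,interpolation=cv2.INTER_CUBIC))
```

```text
[0.46042411 0.33972366 0.08460751]
proj cradle [259.09776674 212.96860636]
```

View pics/w4c.png

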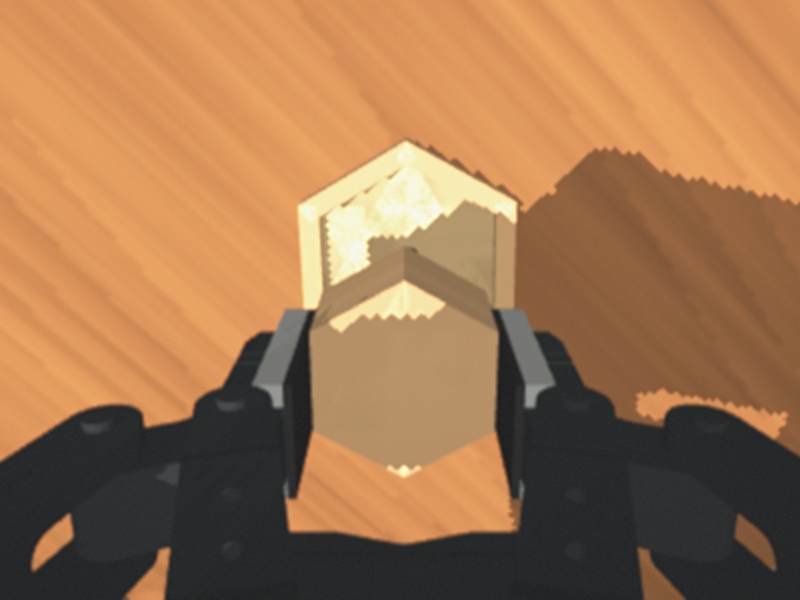

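The hex is lined up with the cradle rim. The dot's edge shows at (260,209), against (259,213) predicted. Lowering now.

carry_out --commands '[-1,0,0,-3,0,0,0,-1,0,0,-4.5,0,0,0,-1,0,0,-5.3,0,0,0,-1,0,0,-5.6,0,0,0,-1,0,0,-5.8,0,0,0,-1,0,0,-5.8,0,0,0,-1,0,0,-5.8,0,0,0,-1,0,0,-5.8,0,0,0]'

```text
clock: 7.3
position: [0.4605, 0.3397, 0.0268]
eef_rot: [0.0, 0.923, 0.385, 0.001]
force: [-0.4, 0.2, -0.4]
width: 0.44
```

carry_out --commands '[-1,0,0,-0.05,0,0,0,-1,0,0,-0.1,0,0,0,-1,0,0,-0.1,0,0,0,-1,0,0,-0.1,0,0,0,-1,0,0,-0.1,0,0,0,-1,0,0,-0.1,0,0,0,-1,0,0,-0.1,0,0,0,-1,0,0,-0.1,0,0,0]'

```text
clock: 8.3
position: [0.4606, 0.3398, 0.0262]
eef_rot: [0.0, 0.923, 0.385, 0.001]
force: [-2.0, -2.5, 5.9]
width: 0.436
```

Contact is made at 0.0262. Opening and lifting.

carry_out --commands '[0.3,0,0,0,0,0,0,0.5,0,0,0,0,0,0,1,0,0,0.2,0,0,0,1,0,0,1,0,0,0,1,0,0,4,0,0,0,1,0,0,9,0,0,0,1,0,0,15,0,0,0,1,0,0,17,0,0,0]'

```text
clock: 9.3
position: [0.4613, 0.3403, 0.2008]
eef_rot: [-0.0, 0.923, 0.385, 0.004]
force: [-0.1, -0.5, -0.8]
width: 1.0
```

Run:
```python
from h import *
c=cam("wrist");im=cams.snapshot("wrist");s=bot.state();print(s["position"])
cv2.imwrite("pics/w5.png",im)
L=lambda f:(lambda d:(d["K"],d["R"],d["t"]))(np.load(f))
p=proj(c,(.46,.3397,.02)).astype(int)-[50,50];print(p)
a=cv2.resize(im[p[1]:p[1]+100,p[0]:p[0]+100],None,fx=4,fy=4,interpolation=2)
# round disc view in w3
w3=cv2.imread("pics/w3.png");b=cv2.resize(w3[100:200,200:300],None,fx=4,fy=4,interpolation=2)
cv2.imwrite("pics/w5c.png",np.hstack([a,b]));print(proj(L("w3.npz"),(.4277,-.3278,.072)))
```

```text
[0.46158475 0.3404887  0.20184406]
[207 131]
[261.13381267 191.83545011]
```

View pics/w5c.png

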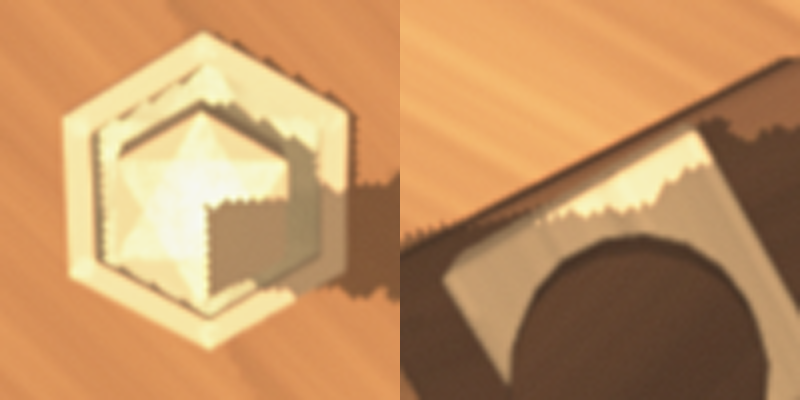

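The hex sits centred and aligned in its cradle, and clear of the fingers (left). On the right, the disc rim is visible on the square. Going back to the stack.

carry_out --commands '[1,0,-6,2,0,0,0,1,0,-12,4,0,0,0,1,0,-18,4,0,0,-0.1,1,-0.5,-24,4,0,0,-0.1,1,-1,-30,4,0,0,-0.2,1,-1.5,-36,4,0,0,-0.28,1,-2,-42,4,0,0,-0.28,1,-2.5,-48,4,0,0,-0.28]'

```text
clock: 10.35
position: [0.4359, -0.1414, 0.2417]
eef_rot: [0.0, 0.968, 0.253, 0.005]
force: [1.1, -1.0, -0.1]
width: 1.001
```

carry_out --commands '[1,-0.5,-6,0,0,0,0,1,-0.8,-12,0,0,0,0,1,-0.8,-17,0,0,0,0,1,-0.8,-19,0,0,0,0,1,-0.8,-19,0,0,0,0,1,-0.8,-19,0,0,0,0,1,-0.8,-19,0,0,0,0,1,-0.8,-19,0,0,0,0]'

```text
clock: 11.35
position: [0.4281, -0.3307, 0.2419]
eef_rot: [0.0, 0.967, 0.253, 0.005]
force: [-0.6, 0.1, 0.2]
width: 0.999
```

Run:
```python
from h import *
c=cam("wrist");im=cams.snapshot("wrist");s=bot.state();q=s["eef_rot"];print(s["position"],np.degrees(2*np.arctan2(q[2],q[1])))
cv2.imwrite("pics/w6.png",im);np.savez("w6.npz",K=c[0],R=c[1],t=c[2])
p=proj(c,(.428,-.327,.06)).astype(int)-[100,75];print(p)
cv2.imwrite("pics/w6c.png",cv2.resize(im[p[1]:p[1]+150,p[0]:p[0]+200],None,fx=4,fy=4,interpolation=2))
```

```text
[ 0.42808307 -0.33082605  0.24186799] 29.326387082317687
[154 102]
```

View pics/w6c.png

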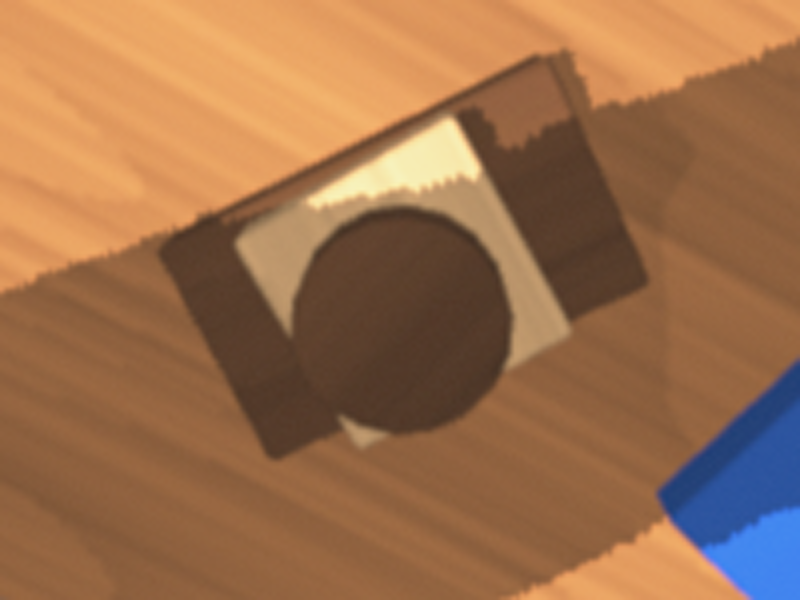

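Crop: the disc spans columns 294 to 512 and rows 214 to 433. Square corners at (455,117), (572,327), (235,240). Oblong corners at (545,60), (648,283), (275,458), (165,243).

Run:
```python
from h import *
L=lambda f:(lambda d:(d["K"],d["R"],d["t"]))(np.load(f))
c=L("w6.npz");c3=L("w3.npz");f=lambda l:np.array(l,float)/4-.375+[154,102]
def ang(P):
    e=np.diff(P,axis=0);return np.degrees(np.arctan2(e[:,1],e[:,0])).round(1),np.linalg.norm(e,axis=1).round(4)
r=f([(294,315),(512,322),(402,433),(402,216),(330,245),(480,245),(325,395),(480,400)]);W=onplane(c,r,.072)[:,:2].astype(np.float32)
print("round",cv2.fitEllipse(W),W.mean(0))
s=f([(572,327),(455,117),(235,240)]);W=onplane(c,s,.048)[:,:2];print("sq",(W[0]+W[2])/2,ang(W))
o=f([(545,60),(648,283),(275,458),(165,243)]);W=onplane(c,o,.024)[:,:2];print("obl",W.mean(0),ang(W))
# heights: w3 crop (2x,off 56,84)
g=lambda x,y:np.array([x,y])/2-.25+[56,84]
g3=lambda x,y:np.array([x,y])/4-.375+[200,100]
print("sq corner heights",tri(c,f([(455,117)])[0],c3,g3(695-400,128)),tri(c,f([(235,240)])[0],c3,g3(443-400,275)))
print("round left/right",tri(c,f([(402,216)])[0],c3,g3(640-400,240)))
```

```text
round ((0.4260386526584625, -0.3279699385166168), (0.04800876975059509, 0.04892491176724434), 118.48243713378906) [ 0.42659366 -0.32746708]
sq [ 0.43029467 -0.32573761] (array([ 59.1, 148.2]), array([0.057 , 0.0588]))
obl [ 0.43071772 -0.32577995] (array([-124.2,  145.2,   54.1]), array([0.0618, 0.1069, 0.0628]))
sq corner heights [ 0.46767658 -0.31983103 -0.00145409] [ 0.41988589 -0.28567803  0.04810167]
round left/right [ 0.44119611 -0.31915243  0.02139204]
```

carry_out --commands '[1,-0.2,0.3,-5,0,0,0,1,-0.2,0.3,-11,0,0,0,1,-0.2,0.3,-15,0,0,0,1,-0.2,0.3,-17.2,0,0,0,1,-0.2,0.3,-17.3,0,0,0,-1,-0.2,0.3,-17.3,0,0,0,-1,-0.2,0.3,-17.3,0,0,0,-1,-0.2,0.3,-17.3,0,0,0]'

```text
clock: 12.4
position: [0.4265, -0.3282, 0.0703]
eef_rot: [0.001, 0.967, 0.253, 0.005]
force: [-2.5, 0.8, 6.5]
width: 0.571
```

Run:
```python
from h import *
L=lambda f:(lambda d:(d["K"],d["R"],d["t"]))(np.load(f))
c1,c6=L("w1.npz"),L("w6.npz");g1,g6=cv2.imread("pics/w1.png",0),cv2.imread("pics/w6.png",0)
f=np.array([(572,327),(235,240),(455,117),(648,283),(275,458)])/4-.375+[154,102]
S=lambda g,p:cv2.cornerSubPix(g,np.float32(p).reshape(-1,1,2),(3,3),(-1,-1),(3,30,.01))[:,0]
a=S(g6,f);X=[onplane(c6,p,z)[0] for p,z in zip(f,[.048]*3+[.024]*2)];b=S(g1,[proj(c1,x) for x in X])
for p,q in zip(a,b):print(tri(c6,p,c1,q).round(4))
```

```text
[ 0.4393 -0.3676  0.0362]
[ 0.4204 -0.2858  0.0533]
[ 0.4698 -0.3161  0.0511]
[ 0.4571 -0.3829  0.0205]
[ 0.3666 -0.3204  0.0203]
```

The square and oblong corners triangulate near 0.05 and 0.02, so the stack heights hold; one corner came out as an outlier at 0.036. Lifting the disc and carrying it.

carry_out --commands '[-1,0,0,0,0,0,0,-1,0,0,0,0,0,0,-1,0,0,2,0,0,0,-1,0,0,6,0,0,0,-1,0,4,10,0,0,0,-1,0.5,10,11,0,0,0,-1,1,16,11,0,0,0,-1,1.5,22,11,0,0,0]'

```text
clock: 13.4
position: [0.4414, -0.1064, 0.1807]
eef_rot: [0.002, 0.967, 0.253, 0.006]
force: [1.4, -0.6, -0.4]
width: 0.574
```

Run:
```python
from h import *
s=bot.state();print(s["width"],s["position"],"go",np.array([.446,.1303,.085])-s["position"])
```

```text
0.5740326163154139 [ 0.44140752 -0.10641961  0.18068299] go [ 0.00459248  0.23671961 -0.09568299]
```

carry_out --commands '[-1,0.2,6,0,0,0,0,-1,0.3,12,0,0,0,0,-1,0.45,18,0,0,0,0,-1,0.45,23.7,-2,0,0,0,-1,0.45,23.7,-7,0,0,0,-1,0.45,23.7,-9.6,0,0,0,-1,0.45,23.7,-9.6,0,0,0,-1,0.45,23.7,-9.6,0,0,0]'

```text
clock: 14.4
position: [0.4465, 0.1306, 0.0859]
eef_rot: [0.002, 0.967, 0.253, 0.006]
force: [-0.7, 0.7, -0.5]
width: 0.571
```

Run:
```python
from h import *
c=cam("wrist");im=cams.snapshot("wrist");s=bot.state();print(s["position"],s["width"],s["eef_rot"])
cv2.imwrite("pics/w7.png",im);print("cradle",proj(c,(.446,.1303,.004)))
cv2.imwrite("pics/w7c.png",cv2.resize(im[84:384,56:456],None,fx=2,fy=2,interpolation=cv2.INTER_CUBIC))
```

```text
[0.4466268  0.13059293 0.08606099] 0.5718218094916528 [0.0015525  0.96750482 0.25275731 0.00676453]
cradle [258.86733813 213.50588134]
```

View pics/w7c.png

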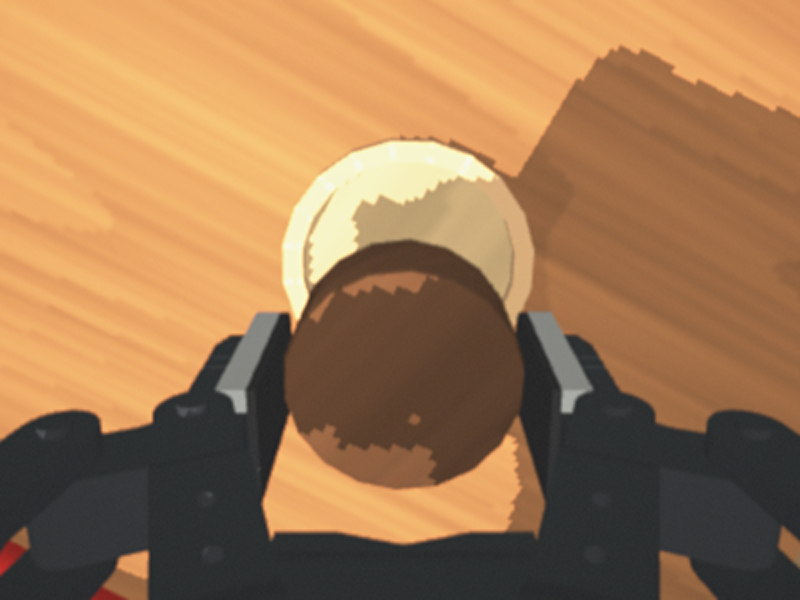

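The disc is held level with the cradle straight below it (left and right edges symmetric about 405). Lowering.

carry_out --commands '[-1,-0.05,0,-3,0,0,0,-1,-0.05,0,-5,0,0,0,-1,-0.05,0,-5.7,0,0,0,-1,-0.05,0,-5.9,0,0,0,-1,-0.05,0,-6,0,0,0,-1,-0.05,0,-6,0,0,0,-1,-0.05,0,-6,0,0,0,-1,-0.05,0,-6,0,0,0]'

```text
clock: 15.45
position: [0.4463, 0.1306, 0.0263]
eef_rot: [0.002, 0.968, 0.253, 0.007]
force: [0.3, 0.5, 2.5]
width: 0.573
```

carry_out --commands '[0.5,0,0,-0.05,0,0,0,0.7,0,0,0,0,0,0,1,0,0,0.2,0,0,0,1,0,0,1,0,0,0,1,0,0,4,0,0,0,1,0,0,9,0,0,0,1,0,0,15,0,0,0,1,0,0,17,0,0,0]'

```text
clock: 16.45
position: [0.4471, 0.1309, 0.2004]
eef_rot: [0.002, 0.967, 0.253, 0.01]
force: [0.1, -0.1, -0.7]
width: 0.997
```

Run:
```python
from h import *
c=cam("wrist");im=cams.snapshot("wrist");s=bot.state();print(s["position"],s["eef_rot"])
cv2.imwrite("pics/w8.png",im)
p=proj(c,(.446,.1303,.02)).astype(int)-[50,50]
h=cv2.cvtColor(im,cv2.COLOR_BGR2GRAY)[p[1]:p[1]+100,p[0]:p[0]+100]
h2=cv2.cvtColor(im,cv2.COLOR_BGR2HSV)[p[1]:p[1]+100,p[0]:p[0]+100]
m=(h2[...,2]<110).astype(np.uint8);cs=max(cv2.findContours(m,0,1)[0],key=cv2.contourArea)
(x,y),w,a=cv2.fitEllipse(cs);print("disc",onplane(c,(x+p[0],y+p[1]),.028),w)
cv2.imwrite("pics/w8c.png",cv2.resize(im[p[1]:p[1]+100,p[0]:p[0]+100],None,fx=4,fy=4,interpolation=2))
```

```text
[0.44747901 0.13093251 0.20140674] [0.00170874 0.96746722 0.25277496 0.01044422]
disc [[0.45806582 0.13231479 0.028     ]] (26.423009872436523, 47.28346252441406)
```

View pics/w8c.png

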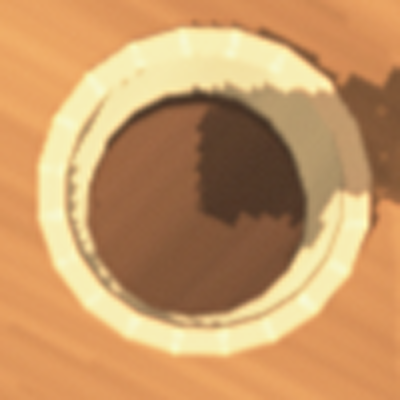

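The disc lies flat inside the round rim (crop centre (197,207); rim (206,190), with parallax). Next is the square one; I'll also undo the small tool tilt.

```bash
cat >> h.py <<'E'
from scipy.spatial.transform import Rotation as Ro
def turn(yawx):
    q=bot.state()["eef_rot"];a=np.radians(yawx)/2
    T=Ro.from_quat([np.cos(a),np.sin(a),0,0]);return (T*Ro.from_quat([*q[1:],q[0]]).inv()).as_rotvec()
E
python3 - <<'E'
from h import *
print(turn(58.4),np.array([.4303,-.3258,.25])-bot.state()["position"])
E
```

```text
[-0.00728569  0.02011734  0.50812931] [-0.01717901 -0.45673251  0.04859326]
```

carry_out --commands '[1,0,-6,2,0,0.02,0.1,1,0,-12,4,0,0.02,0.2,1,0,-18,4,-0.005,0.02,0.3,1,-0.5,-24,4,-0.005,0.02,0.4,1,-1,-30,4,-0.007,0.02,0.508,1,-1.5,-36,4,-0.007,0.02,0.508,1,-1.7,-42,4,-0.007,0.02,0.508,1,-1.7,-45.7,4,-0.007,0.02,0.508]'

```text
clock: 17.5
position: [0.4296, -0.3284, 0.2409]
eef_rot: [-0.0, 0.873, 0.487, -0.0]
force: [0.3, 1.2, 0.3]
width: 0.998
```

Run:
```python
from h import *
c=cam("wrist");im=cams.snapshot("wrist");s=bot.state();q=s["eef_rot"];print(s["position"],np.degrees(2*np.arctan2(q[2],q[1])),q,s["joint_velocities"].round(3))
cv2.imwrite("pics/w9.png",im);np.savez("w9.npz",K=c[0],R=c[1],t=c[2])
p=proj(c,(.430,-.326,.048)).astype(int)-[100,75];print(p)
cv2.imwrite("pics/w9c.png",cv2.resize(im[p[1]:p[1]+150,p[0]:p[0]+200],None,fx=4,fy=4,interpolation=2))
```

```text
[ 0.4294379  -0.33113659  0.24065382] 58.22164116353792 [-1.17304885e-04  8.73680303e-01  4.86500356e-01 -3.43313461e-04] [ 0.066 -0.038  0.056  0.005 -0.015  0.081]
[157  98]
```

View pics/w9c.png

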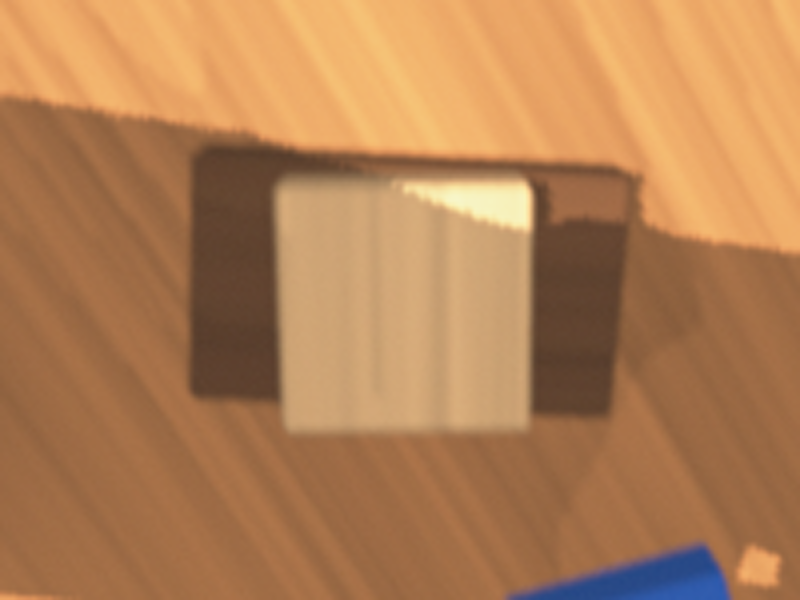

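The square plinth is bare on top at crop (278..530, 178..432) and lined up with the tool. The oblong is under it, turned about 3°.

Run:
```python
from h import *
d=np.load("w9.npz");c=(d["K"],d["R"],d["t"]);f=lambda l:np.array(l,float)/4-.375+[157,98]
def ang(P):
    e=np.diff(P,axis=0);return np.degrees(np.arctan2(e[:,1],e[:,0])).round(1),np.linalg.norm(e,axis=1).round(4)
for n,l,z in(("sq",[(278,178),(530,178),(530,432),(288,432)],.048),("obl",[(195,155),(630,172),(610,412),(193,397)],.024)):
    W=onplane(c,f(l),z)[:,:2];print(n,W.mean(0),ang(np.r_[W,W[:1]]))
s=bot.state();print(s["position"],np.array([.43,-.326,.0453])-s["position"])
```

```text
sq [ 0.43003354 -0.32698146] (array([ -31.7, -120.3,  148.3,   59.2]), array([0.0581, 0.0612, 0.0587, 0.0612]))
obl [ 0.43048887 -0.32662355] (array([ -33.9, -124.1,  146.1,   55.5]), array([0.1076, 0.0619, 0.1081, 0.062 ]))
[ 0.4294379  -0.33113659  0.24065382] [ 0.0005621   0.00513659 -0.19535382]
```

carry_out --commands '[1,0.05,0.5,-5,0,0,0,1,0.05,0.5,-11,0,0,0,1,0.05,0.5,-16,0,0,0,1,0.05,0.5,-19,0,0,0,1,0.05,0.5,-19.6,0,0,0,1,0.05,0.5,-19.6,0,0,0,-1,0.05,0.5,-19.6,0,0,0,-1,0.05,0.5,-19.6,0,0,0]'

```text
clock: 18.55
position: [0.4304, -0.3265, 0.046]
eef_rot: [0.001, 0.874, 0.487, 0.0]
force: [-0.3, 0.5, 4.8]
width: 0.696
```

carry_out --commands '[-1,0,0,0,0,0,0,-1,0,0,0,0,0,0,-1,0,0,0,0,0,0,-1,0,0,0,0,0,0,-1,0,0,2,0,0,0,-1,0,0,6,0,0,0,-1,0,0,10,0,0,0,-1,0,0,12,0,0,0]'

```text
clock: 19.55
position: [0.4308, -0.3268, 0.1682]
eef_rot: [0.002, 0.874, 0.487, 0.0]
force: [-0.2, 0.4, -0.3]
width: 0.695
```

Run:
```python
from h import *
s=bot.state();print(s["position"],s["width"],s["force"],turn(13.3),np.array([.445,-.0907,.085])-s["position"])
```

```text
[ 0.43076217 -0.32684192  0.16820062] 0.6945171910668881 [-0.21797454  0.3540562  -0.25880409] [ 0.0040781   0.00134533 -0.78408902] [ 0.01423783  0.23614192 -0.08320062]
```

Width 0.695 is about 59 mm, so the square is held. Carrying it with a −0.784 rad turn.

carry_out --commands '[-1,0.2,4,1,0,0,-0.15,-1,0.5,10,1,0,0,-0.3,-1,1,16,1,0,0,-0.45,-1,1.4,21,1,0,0,-0.6,-1,1.4,23.6,0,0,0,-0.7,-1,1.4,23.6,-3,0,0,-0.784,-1,1.4,23.6,-7.5,0,0,-0.784,-1,1.4,23.6,-8.3,0,0,-0.784]'

```text
clock: 20.55
position: [0.4436, -0.0905, 0.0833]
eef_rot: [0.001, 0.993, 0.116, -0.002]
force: [-0.2, 0.4, 0.2]
width: 0.699
```

Run:
```python
from h import *
c=cam("wrist");im=cams.snapshot("wrist");s=bot.state();q=s["eef_rot"];print(s["position"],s["width"],np.degrees(2*np.arctan2(q[2],q[1])),turn(13.3))
cv2.imwrite("pics/w10.png",im);print("cradle",proj(c,(.445,-.0907,.004)))
cv2.imwrite("pics/w10c.png",cv2.resize(im[84:384,56:456],None,fx=2,fy=2,interpolation=cv2.INTER_CUBIC))
```

```text
[ 0.44407551 -0.09065766  0.08392864] 0.6928407597210139 13.313245619067699 [ 0.00331843 -0.00325508 -0.00023118]
cradle [260.45624264 209.17860578]
```

View pics/w10c.png

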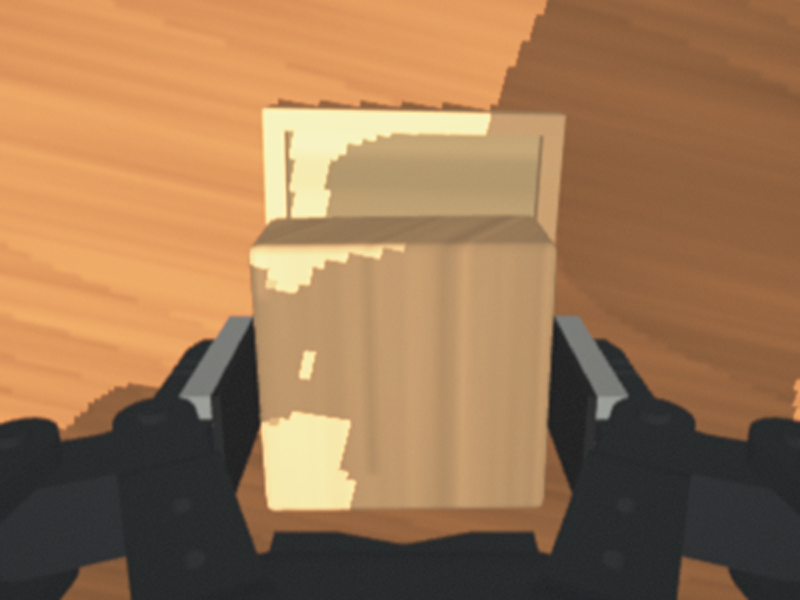

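The square is held with its sides parallel to the rim. The cradle sits about 1.5 mm to the right of prediction (rim middle at 414 against 409), so I shift slightly and lower.

carry_out --commands '[-1,0.1,-0.12,-3,0.003,-0.003,0,-1,0.1,-0.12,-5,0.003,-0.003,0,-1,0.1,-0.12,-5.5,0.003,-0.003,0,-1,0.1,-0.12,-5.8,0.003,-0.003,0,-1,0.1,-0.12,-5.85,0.003,-0.003,0,-1,0.1,-0.12,-5.85,0.003,-0.003,0,-1,0.1,-0.12,-5.85,0.003,-0.003,0,-1,0.1,-0.12,-5.85,0.003,-0.003,0]'

```text
clock: 21.6
position: [0.4454, -0.092, 0.026]
eef_rot: [0.0, 0.993, 0.116, 0.0]
force: [-1.4, 0.1, 7.6]
width: 0.693
```

carry_out --commands '[0.6,0,0,0,0,0,0,0.8,0,0,0,0,0,0,1,0,0,0.2,0,0,0,1,0,0,1,0,0,0,1,0,0,4,0,0,0,1,0,0,9,0,0,0,1,0,0,15,0,0,0,1,0,0,17,0,0,0]'

```text
clock: 22.6
position: [0.4462, -0.0921, 0.2]
eef_rot: [0.001, 0.993, 0.116, 0.003]
force: [0.8, -0.4, -0.9]
width: 1.005
```

Run:
```python
from h import *
c=cam("wrist");im=cams.snapshot("wrist");s=bot.state();print(s["position"],turn(-34.6),np.array([.4305,-.3265,.25])-s["position"])
cv2.imwrite("pics/w11.png",im);p=proj(c,(.445,-.091,.02)).astype(int)-[60,60]
cv2.imwrite("pics/w11c.png",cv2.resize(im[p[1]:p[1]+120,p[0]:p[0]+120],None,fx=3,fy=3,interpolation=2))
```

```text
[ 0.44658403 -0.09224562  0.20101413] [ 0.00532225  0.00567957 -0.83637582] [-0.01608403 -0.23425438  0.04898587]
```

View pics/w11c.png

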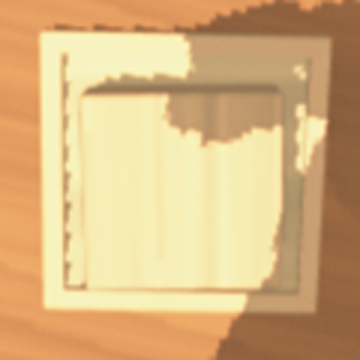

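The square lies flat and parallel in its cradle. Going to the oblong with the tool turned so the jaws span the 64 mm side.

carry_out --commands '[1,0,-4,2,0,0,-0.15,1,-0.5,-9,4,0,0,-0.3,1,-1,-14,4,0.005,0.005,-0.45,1,-1.6,-19,4,0.005,0.005,-0.6,1,-1.6,-23.4,4,0.005,0.006,-0.75,1,-1.6,-23.4,4,0.005,0.006,-0.836,1,-1.6,-23.4,4,0.005,0.006,-0.836,1,-1.6,-23.4,4,0.005,0.006,-0.836]'

```text
clock: 23.65
position: [0.4306, -0.3258, 0.2409]
eef_rot: [0.0, 0.955, -0.296, -0.0]
force: [-0.0, -0.0, -0.2]
width: 1.003
```

Run:
```python
from h import *
c=cam("wrist");im=cams.snapshot("wrist");s=bot.state();print(s["position"],turn(-34.6))
cv2.imwrite("pics/w12.png",im);hs=cv2.cvtColor(im,cv2.COLOR_BGR2HSV)
p=proj(c,(.4306,-.3262,.024)).astype(int);print(p,im[p[1],p[0]],im[p[1],p[0]-70],im[p[1],p[0]+70])
for t in(80,90,100,110):
    m=(im[...,2]<t).astype(np.uint8);m=cv2.morphologyEx(m,cv2.MORPH_OPEN,np.ones((3,3)))
    n,l,_,_=cv2.connectedComponentsWithStats(m)
    if l[p[1],p[0]]==0:continue
    ct=max(cv2.findContours((l==l[p[1],p[0]]).astype(np.uint8),0,1)[0],key=len)[:,0]
    W=onplane(c,ct,.024)[:,:2];print(t,cv2.minAreaRect(W.astype(np.float32)),ct.min(0),ct.max(0))
cv2.imwrite("pics/w12c.png",cv2.resize(im[p[1]-75:p[1]+75,p[0]-100:p[0]+100],None,fx=4,fy=4,interpolation=2))
```

```text
[ 0.43066301 -0.32578006  0.24102815] [ 0.0001317  -0.00045684 -0.00272457]
[258 168] [43 61 90] [ 98 160 230] [ 64  99 147]
100 ((0.43034976720809937, -0.32619747519493103), (0.06206546351313591, 0.10884072631597519), 55.13557434082031) [229 114] [290 220]
110 ((0.4308024048805237, -0.3260257840156555), (0.06357324868440628, 0.10986141115427017), 55.335693359375) [228 113] [291 220]
```

The mask gives centre (0.4306,-0.3261), yaw −34.7° and size 63.6×109.9 mm, which matches. Grasping.

carry_out --commands '[1,0,0,-5,0,0,0,1,0,0,-11,0,0,0,1,0,0,-17,0,0,0,1,0,0,-21,0,0,0,1,0,0,-22,0,0,0,1,0,0,-22,0,0,0,-1,0,0,-22,0,0,0,-1,0,0,-22,0,0,0]' --force 40

```text
clock: 24.7
position: [0.4314, -0.3264, 0.0231]
eef_rot: [0.001, 0.955, -0.296, 0.001]
force: [-2.7, 2.4, 9.1]
width: 0.736
```

carry_out --commands '[-1,0,0,0,0,0,0,-1,0,0,0,0,0,0,-1,0,0,0,0,0,0,-1,0,0,0,0,0,0,-1,0,0,2,0,0,0,-1,0,0,6,0,0,0,-1,0,0,11,0,0,0,-1,0,0,15,0,0,0]'

```text
clock: 25.7
position: [0.4315, -0.3264, 0.175]
eef_rot: [0.001, 0.955, -0.296, 0.002]
force: [0.2, -0.0, -0.4]
width: 0.734
```

Run:
```python
from h import *
s=bot.state();print(s["position"],s["width"],s["force"],turn(17.9),np.array([.6492,.2403,.085])-s["position"])
```

```text
[ 0.43145285 -0.32638371  0.17499817] 0.7342106273263405 [ 0.18277018 -0.01790171 -0.39242059] [0.00132382 0.00349342 0.91336894] [ 0.21774715  0.56668371 -0.08999817]
```

carry_out --commands '[-1,1,4,2,0,0,0.1,-1,3,9,3,0,0,0.2,-1,5,14.5,3,0,0,0.3,-1,7,20,3,0,0,0.4,-1,9,25.5,3,0,0,0.5,-1,11,31,3,0,0,0.6,-1,13,36,3,0,0,0.7,-1,15,41,3,0,0,0.8]'

```text
clock: 26.7
position: [0.5818, 0.0854, 0.2049]
eef_rot: [0.0, 0.995, 0.101, 0.002]
force: [0.3, -0.7, -0.6]
width: 0.732
```

Run:
```python
from h import *
s=bot.state();print(s["position"],s["width"],turn(17.9),np.array([.6492,.2403,.085])-s["position"])
```

```text
[0.58178277 0.08540093 0.20491043] 0.732237713385507 [-3.66735870e-05  3.43242343e-03  1.09910512e-01] [ 0.06741723  0.15489907 -0.11991043]
```

carry_out --commands '[-1,2,5,0,0,0,0.05,-1,4,10,0,0,0,0.11,-1,6.7,15.5,-1,0,0.003,0.11,-1,6.7,15.5,-5,0,0.003,0.11,-1,6.7,15.5,-9,0,0.003,0.11,-1,6.7,15.5,-12,0,0.003,0.11,-1,6.7,15.5,-12,0,0.003,0.11,-1,6.7,15.5,-12,0,0.003,0.11]'

```text
clock: 27.7
position: [0.6494, 0.2406, 0.0865]
eef_rot: [-0.0, 0.988, 0.156, 0.001]
force: [0.0, 0.1, -0.8]
width: 0.733
```

Run:
```python
from h import *
c=cam("wrist");im=cams.snapshot("wrist");s=bot.state();q=s["eef_rot"];print(s["position"],s["width"],np.degrees(2*np.arctan2(q[2],q[1])),turn(17.9))
for x,y in((69,46),(69,-46),(69,0)):
    a=np.radians(17.9);print(proj(c,(.6492+(x*np.cos(a)-y*np.sin(a))/1e3,.2403+(x*np.sin(a)+y*np.cos(a))/1e3,.009))*2-[112,100])
cv2.imwrite("pics/w13.png",im)
cv2.imwrite("pics/w13c.png",cv2.resize(im[50:350,56:456],None,fx=2,fy=2,interpolation=cv2.INTER_CUBIC))
```

```text
[0.6495261  0.24063751 0.08690078] 0.7354381877909917 17.90786543811153 [-0.00084136  0.00302156 -0.00013728]
[248.16526084  97.89822056]
[569.1985618   97.81721548]
[408.67499167  97.85771977]
```

View pics/w13c.png

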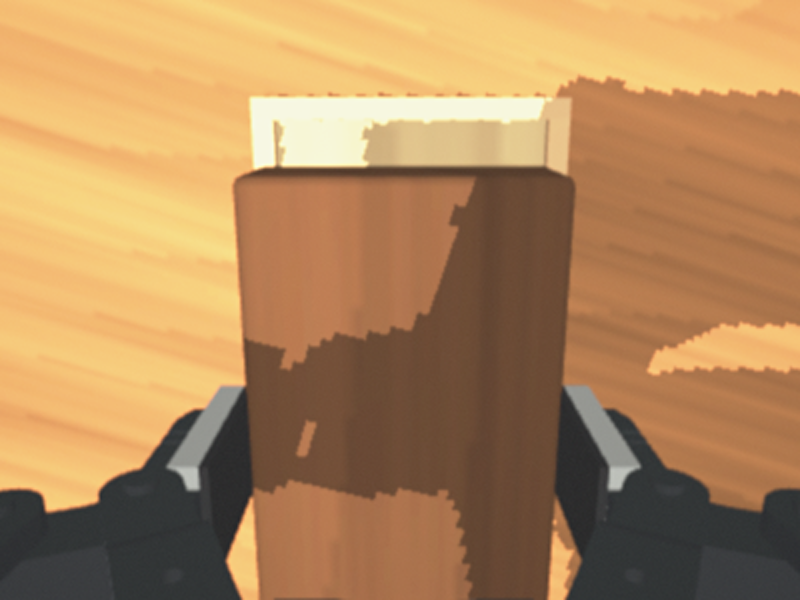

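The rim's far edge is at 249..571, row 97, against a predicted 248..569, row 98. It is centred and parallel, so I lower.

carry_out --commands '[-1,0,0,-3,0,0.003,0,-1,0,0,-5,0,0.003,0,-1,0,0,-5.6,0,0.003,0,-1,0,0,-5.9,0,0.003,0,-1,0,0,-6,0,0.003,0,-1,0,0,-6,0,0.003,0,-1,0,0,-6,0,0.003,0,-1,0,0,-6,0,0.003,0]'

```text
clock: 28.75
position: [0.6497, 0.2407, 0.0273]
eef_rot: [-0.0, 0.988, 0.156, 0.0]
force: [-1.0, -0.0, -0.9]
width: 0.736
```

carry_out --commands '[-1,0,0,-0.05,0,0,0,-1,0,0,-0.1,0,0,0,-1,0,0,-0.1,0,0,0,-1,0,0,-0.1,0,0,0,-1,0,0,-0.1,0,0,0,-1,0,0,-0.1,0,0,0,-1,0,0,-0.1,0,0,0,-1,0,0,-0.1,0,0,0]'

```text
clock: 29.75
position: [0.6497, 0.2407, 0.0272]
eef_rot: [-0.0, 0.988, 0.156, 0.0]
force: [-5.2, -2.1, 8.6]
width: 0.732
```

Contact is made. Releasing and lifting clear.

carry_out --commands '[0.7,0,0,0,0,0,0,0.9,0,0,0,0,0,0,1,0,0,0.2,0,0,0,1,0,0,1,0,0,0,1,0,0,4,0,0,0,1,0,0,9,0,0,0,1,0,0,14,0,0,0,1,0,0,18,0,0,0]'

```text
clock: 30.75
position: [0.6498, 0.2407, 0.2103]
eef_rot: [-0.001, 0.988, 0.156, 0.002]
force: [0.2, -0.4, 0.4]
width: 0.998
```

carry_out --commands '[1,-4,-4,2,0,0,0,1,-8,-9,4,0,0,0,1,-12,-14,6,0,0,0,1,-16,-20,8,0,0,0,1,-20,-26,8,0,0,0,1,-20,-32,8,0,0,0,1,-20,-38,8,0,0,0,1,-20,-44,8,0,0,0]'

```text
clock: 31.75
position: [0.4495, -0.1821, 0.2914]
eef_rot: [-0.0, 0.988, 0.156, 0.002]
force: [1.4, 0.6, 0.6]
width: 1.0
```

carry_out --commands '[1,0,-6,0,0,0,0,1,0,-12,0,0,0,0,1,-3,-18,0,0,0,0,1,-6,-22,0,0,0,0,1,-8,-24,0,0,0,0,1,-8,-24,0,0,0,0,1,-8,-24,0,0,0,0,1,-8,-24,0,0,0,0]'

```text
clock: 32.75
position: [0.3702, -0.4213, 0.2917]
eef_rot: [0.0, 0.988, 0.156, 0.002]
force: [-0.0, -0.4, 0.2]
width: 1.0
```

Run:
```python
from h import *
t=cams.snapshot("top");s=cams.snapshot("scene");print(bot.state()["position"],bot.state()["force"])
v=np.vstack([cv2.resize(t[100:225,90:330],(720,375),interpolation=2),cv2.resize(s[150:260,120:450],(720,225),interpolation=2)])
cv2.imwrite("pics/fin.png",v)
```

```text
[ 0.37005913 -0.42151771  0.29155314] [-0.07458906  0.88267132  0.38863014]
```

View pics/fin.png

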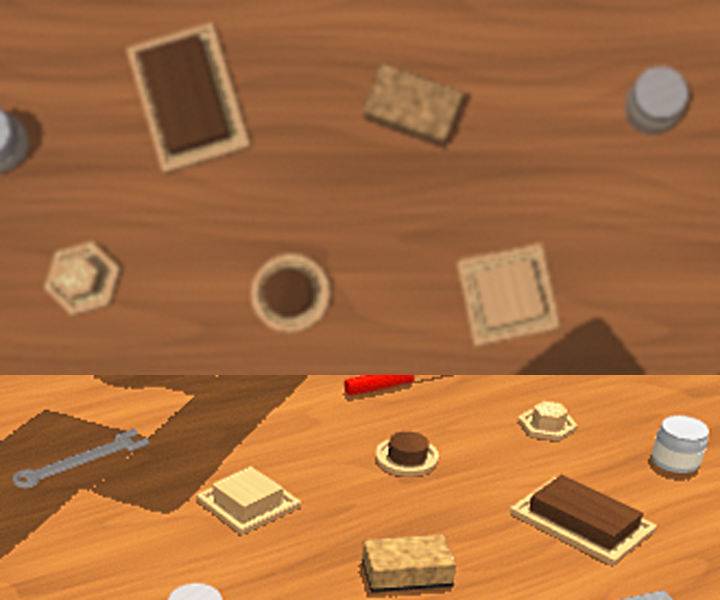

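All four plinths lie flat inside their own cradles in both views: oblong (188,97), hex (75,275), round (288,292), square (508,295). The cork block and jars are unmoved. Handing in.

```bash
python3 -c "
from bench import bot
print(bot.finish_job(),bot.state()['clock'])"
```

```text
the job is handed in; nothing more can be done
the job is handed in; nothing more can be done
```

I placed all four plinths in the cradles of their shapes, in the order hex, round, square, oblong. Each was lowered until the wrist force showed contact or the expected height was reached, then let go. I handed the job in at about 33 s of the 128 s allowed; no verdict was reported.

**Last checks:** The final top and scene pictures show every plinth flat inside its rim with sides parallel to it. The cork block and both jars look where they stood, and the arm is clear of everything.

**Where measurements disagreed:**
- **Stack corners:** one triangulated corner of the square plinth came out at 0.036 m instead of 0.048 m. The other corners agreed with the stated heights to about 5 mm.
- **Poor views:** triangulating from two views taken nearly one above the other gave useless heights, so I discarded them.
- **Disc in its cradle:** my automatic circle fit on the placed disc failed because a shadow split the mask. I judged that placing by eye.
- **Square cradle:** close up it appeared about 1.5 mm off the first estimate, so I corrected for that before lowering.

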